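Pop the blue-lidded screw pot out of the watch bench's storage block

ROBOT

A 6-joint arm with a two-finger parallel gripper is mounted at the origin on the work surface. World frame = base frame: x ahead of the robot, y to its left, z up, the work surface at z = 0. Lengths are in m, angles in rad, forces in N, time in s.
With the tool pointing down it reaches from about 0.275 to 0.825 m from the base axis. Payload 4.9 kg.
Tool frame: the origin (TCP) lies midway between the tips of the shut fingers; the grasp point (between the pads) lies 19 mm behind it (bot.grip_depth is the distance from the TCP to the grasp point, in m); y points along the fingers, x is the direction in which the jaws open and shut, and the axes are right-handed (so a half turn about y gives the same grasp; the last joint's range is limited). The gripper opens to 85 mm and grips with 20 to 120 N. Pads are 22 mm wide; open, the fingers measure 114 mm over their backs; the gripper's body (76 mm by 85 mm) begins 54 mm behind the grasp point. The pads swing forward as they close: fully open they stand 13 mm farther back than shut.
Start: joints at [-1.287, 0.326, -0.193, 1.052, 0, 1.437], TCP at [0.223, -0.503, 0.231] pointing down, gripper open.
Joint ranges: [-2.65, 2.65], [-0.97, 1.79], [-1.3, 1.35], [-1.93, 2.1], [-1.47, 1.37], [-3.14, 3.14]. Speed limits (rad/s): [2.57, 2.57, 3.14, 3.14, 3.14, 3.14].

INTERFACE

Orientations are given as a unit quaternion [w, x, y, z].
In Python, from cell import bot gives the robot as it stands. Calls block until the motion is done:
- bot.move_pose(position, orientation): joint-space move of the TCP to a pose.
- bot.move_linear(position, speed=0.15, rotation=None, until_force=None): straight line of the TCP; rotation=None keeps the orientation; speed is the mean speed in m/s. With until_force (N) it stops when the force on the tool has changed by that much, and returns True; else False.
- bot.goto_joints(angles): joint-space move.
- bot.set_gripper(opening, grasp_force=None): opening from 0.0 (shut) to 1.0 (fully open); grasp_force is the grip in N (None keeps the last); returns when the fingers have stopped.
- bot.wait(seconds).
- bot.solve_ik(position, orientation): joint angles nearest the present ones, or None.
- bot.camera(name): name is "scene" or "top" or "wrist"; returns the picture (384x512x3 uint8, red, green, blue); there is no depth.
- bot.calibration(name): a dict with "mtx" (3x3 intrinsics, pixels), "k1" (the pictures are not rectified: a ray, as slopes to the right and down, at radius r is drawn at 1 + k1 r^2 times it, then the intrinsics apply), "extrinsics" (4x4, takes a point from world to camera coordinates); the wrist camera has in their place "hand_eye" (4x4, takes a point from camera to tool coordinates, whose origin is the TCP and whose axes are the tool frame's). Camera axes: x right, y down, z forward; pixel columns grow to the right and rows downward; lengths in m; the calibration is good to about 2 mm. A picture is of the moment at which its call begins: read the wrist's pose just before it. calibration takes no time and is no camera call.
A pose or a line that the arm cannot do raises bot.PlanningError and nothing moves.
- bot.close_job(): hands the job in, once; it reports no verdict.
Trained networks look in the newest picture that a camera, given by its name, has taken for a name from the list of things; names that differ only in an ending like _2 or _b are one class to them, and where a whole thing is asked for, a point or a joint stands for the part that bears it (a point fixed in the world has none). Each returns a list of dicts, best first, with "confidence" (0 to 1); they miss things now and then, are a little off and sometimes report something else, mostly with a low value. They report only what shows in the picture. A call takes as long as a camera call. They do not tell look-alikes from the thing itself.
- bot.search_frame(camera, thing): "bbox" ([left, top, width, height] in pixels, round what is visible of it).
Readings, each from a call of its own:
- bot.read_clock(): time.
- bot.read_joint_positions(): joint angles.
- bot.read_joint_vel(): joint speeds.
- bot.read_joint_efforts(): joint torques, N m.
- bot.read_position(): TCP position.
- bot.read_tool_rot(): TCP orientation.
- bot.read_ft_force(): force on the tool from outside, world axes, zero at the start.
- bot.read_moment(): the same for the moment, N m.
- bot.read_gripper_width(): opening from 0.0 (shut) to 1.0 (fully open).
Only numpy, scipy, OpenCV 4.12 (cv2) and the standard library are available. Lean on these libraries where they do the work, as an engineer would, in place of code of your own. Each camera call takes 0.05 s, during which the arm holds its last target.

TASK

The watchmaker needs the small metal pot with the blue lid. Press it down into the storage block until its catch lets go, let it spring up by itself, then lift it out and set it down upright inside the rim of the round brass stand without dropping it. Leave the red and yellow pots as they are, down in their wells.

Things in the scene. Friction and masses are not known exactly. Their poses are not given: they have to be found in the camera images.
- pot_blue: The pot to fetch: upright aluminium cylinder, 36 mm across, 50 mm tall, 50-80 g, flat blue lid. Origin: centre of underside, z up. At the start its underside is 13 mm, its lid 63 mm above the bench. Pushed down 3 mm or more (about 4 N; hard stop at 6 mm) its catch lets go; as the push is taken away it rises slowly and stays 26 mm above its start (lid at 89 mm), loose, free to be pulled up.
- pot_red: A like pot with a red lid, on a like catch; leave it alone. Origin: centre of underside, 13 mm above the bench. All three pots stand in one fixed wooden block, 92 x 236 mm, top 55 mm above the bench, in three 39 mm wells in a row, 75 mm apart, any order of colours; the row may be turned up to 20 degrees from the y axis. Latched lids stand 8 mm proud of the block.
- pot_yellow: A like pot with a yellow lid in the remaining well, on a like catch; leave it alone. Origin: centre of underside, 13 mm above the bench. To clear the block, a pot's underside must be lifted above 55 mm.
- stand: Fixed round brass stand, 84 mm across, with a raised rim: rim top 12 mm above the bench, inside 66 mm across with a flat black floor 6 mm above the bench. Origin: centre of its underside, at bench height; z up. The pot goes inside the rim.
Mind the look-alikes: they are no part of the job. There is more than one size of the stand; the job needs the smallest.

How it is judged:
On the way, in this order (a step that is already met when the one before it is completed fails the run):
1. the blue-lidded pot is pressed down in its well (height (world z) of pot_blue below 0.0115 m), for 0.02 s.
2. the blue-lidded pot has sprung up by itself, not held by the fingers (height (world z) of pot_blue between 0.033 and 0.045 m and contact force between the fingers and pot_blue below 0.2 N), for 0.1 s.
At the end, for the whole second after the job is handed in: The blue-lidded pot stands upright (lid up, within about 8 degrees), at rest and released, on the floor of the round stand inside its rim (within 20 mm of its centre); the red and yellow pots are still latched down in their wells (moved less than 8 mm) (horizontal distance between pot_blue and stand below 0.02 m and z of pot_blue in the frame of stand between 0.003 and 0.009 m and angle between pot_blue's own z axis and vertical below 0.15 rad and linear speed of pot_blue below 0.02 m/s and distance of each of pot_red, pot_yellow from where it was at the start of the episode below 0.008 m); the robot touches nothing.
It fails at once if the red-lidded or yellow-lidded pot is released or moved by more than 8 mm (distance of any of pot_red, pot_yellow from where it was at the start of the episode above 0.008 m).
It fails at once if the blue-lidded pot is dropped or thrown (faster than 0.7 m/s while no finger holds it) (linear speed of pot_blue above 0.7 m/s and contact force between the fingers and pot_blue below 0.1 N).
It also fails if it takes over 51 s, if anything falls off the work surface, if the arm or the gripper's body presses on something with over 40 N, if the wrist force passes 120 N, or if a joint passes its speed limit or range.

## Working session

There is one attempt and no reset: what is moved stays moved. The work goes in short steps, each a Python script; the robot and the scene stay as the last script left them, time stands still between calls to the robot, and variables do not carry over. Pictures are saved under pics/ and viewed, and the job is handed in when it is done.

```bash
mkdir -p pics; ls
python3 - <<'E'
from cell import bot
import cv2
for c in ["scene","top"]:
    im=bot.camera(c); cv2.imwrite(f"pics/{c}0.png",im[:,:,::-1])
    for t in ["pot_blue","pot_red","pot_yellow","stand"]:
        print(c,t,[(d["bbox"],round(d["confidence"],2)) for d in bot.search_frame(c,t)])
print(bot.calibration("top")); print(bot.calibration("wrist"));print(bot.read_clock(),bot.read_tool_rot())
E
```

```text
pics
scene pot_blue [([165.9, 171.2, 15.1, 14.4], 0.63)]
scene pot_red [([202.2, 162.7, 16.1, 17.6], 0.51)]
scene pot_yellow [([131.4, 174.4, 14.1, 13.4], 0.69)]
scene stand [([368.9, 211.6, 56.5, 48.9], 0.96), ([264.5, 158.2, 47.9, 33.7], 0.79), ([317.4, 193.4, 38.7, 28.2], 0.66), ([200.3, 163.0, 15.2, 16.4], 0.3)]
top pot_blue [([348.9, 191.4, 22.9, 23.9], 0.83)]
top pot_red [([308.3, 199.7, 20.1, 20.5], 0.79)]
top pot_yellow [([392.0, 182.6, 21.5, 20.4], 0.94)]
top stand [([94.2, 97.4, 55.2, 58.5], 0.82), ([155.2, 160.6, 40.9, 40.0], 0.7), ([190.9, 219.2, 56.8, 57.7], 0.68)]
{'mtx': array([[424.65880242,   0.        , 249.20832429],
       [  0.        , 424.65880242, 194.47939144],
       [  0.        ,   0.        ,   1.        ]]), 'k1': -0.023743228762322682, 'extrinsics': array([[ 3.13437390e-03, -9.99320180e-01, -3.67335363e-02,
         4.74837740e-02],
       [-9.97598744e-01, -5.83222692e-04, -6.92560944e-02,
         5.35036972e-01],
       [ 6.91875890e-02,  3.68624041e-02, -9.96922384e-01,
         7.81546717e-01],
       [ 0.00000000e+00,  0.00000000e+00,  0.00000000e+00,
         1.00000000e+00]])}
{'mtx': array([[291.3349571 ,   0.        , 258.77715103],
       [  0.        , 291.3349571 , 188.76440359],
       [  0.        ,   0.        ,   1.        ]]), 'k1': -0.07038647694473422, 'hand_eye': array([[ 9.99999990e-01,  8.10970293e-05, -1.15738989e-04,
         5.90969720e-04],
       [ 1.32980575e-04, -2.62749044e-01,  9.64864199e-01,
        -1.42737119e-01],
       [ 4.78373116e-05, -9.64864205e-01, -2.62749052e-01,
         6.68159458e-02],
       [ 0.00000000e+00,  0.00000000e+00,  0.00000000e+00,
         1.00000000e+00]])}
0.5 [ 0.59284335 -0.59281398  0.38544459 -0.38540993]
```

View pics/top0.png

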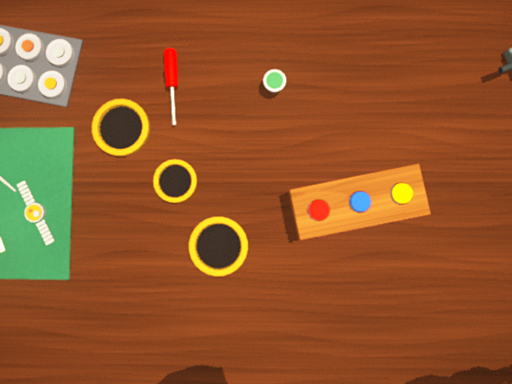

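View pics/scene0.png

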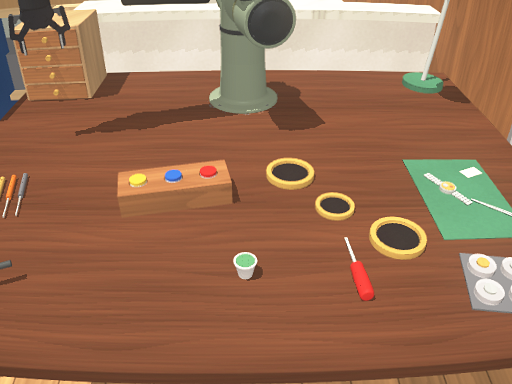

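The top image shows three stands: (120,127) large, (175,181) smallest, and (218,246) large. The blue lid is at (360,202), in the middle well between red (319,210) and yellow (402,193). A green-lidded white cup at (274,80) and the tray pots at top left are not part of the job. I choose the blue lid at (360,202) and the stand at (175,181). Next I'll localize both and check their sizes.

```bash
cat > h.py <<'E'
from cell import bot
import numpy as np, cv2
from scipy.spatial.transform import Rotation as R
def tool_q(phi):
    # tool y = world -z ; tool x = (cos phi, sin phi,0)
    x=np.array([np.cos(phi),np.sin(phi),0]); y=np.array([0,0,-1.]); z=np.cross(x,y)
    q=R.from_matrix(np.c_[x,y,z]).as_quat(); return [q[3],*q[:3]]
def cam_T(name):
    c=bot.calibration(name)
    if "extrinsics" in c: return c,np.linalg.inv(c["extrinsics"])
    q=bot.read_tool_rot(); T=np.eye(4); T[:3,:3]=R.from_quat([*q[1:],q[0]]).as_matrix(); T[:3,3]=bot.read_position()
    return c,T@c["hand_eye"]
def pix2w(c,Twc,uv,z):
    K=c["mtx"]; d=np.array([(uv[0]-K[0,2])/K[0,0],(uv[1]-K[1,2])/K[1,1]]); u=d.copy()
    for _ in range(20): u=d/(1+c["k1"]*(u@u))
    r=Twc[:3,:3]@np.array([*u,1]); o=Twc[:3,3]
    return o+r*(z-o[2])/r[2]
def blobs(im,kind,amin=30):
    hsv=cv2.cvtColor(im,cv2.COLOR_RGB2HSV); h,s,v=cv2.split(hsv)
    m={"blue":(h>95)&(h<125)&(s>130)&(v>80),"red":((h<5)|(h>175))&(s>200)&(v>120),
       "yellow":(h>22)&(h<34)&(s>150)&(v>120),"black":(v<60)}[kind].astype(np.uint8)
    cs,_=cv2.findContours(m,cv2.RETR_EXTERNAL,cv2.CHAIN_APPROX_NONE)
    return [c[:,0,:].astype(float) for c in cs if cv2.contourArea(c)>amin]
def measure(im,c,T,kind,z,amin=30):
    out=[]
    for b in blobs(im,kind,amin):
        w=np.array([pix2w(c,T,p,z)[:2] for p in b])
        (x,y),(a,e),_=cv2.fitEllipse(w.astype(np.float32)*1000) if len(w)>5 else ((0,0),(0,0),0)
        out.append((b.mean(0).round(1).tolist(),[round(x,1),round(y,1)],[round(a,1),round(e,1)]))
    return out
E
python3 - <<'E'
from h import *
for n in ["top","scene"]:
    c,T=cam_T(n); im=cv2.imread(f"pics/{n}0.png")[:,:,::-1].copy()
    for k,z in [("blue",.063),("red",.063),("yellow",.063),("yellow",.012),("black",.006)]:
        for m in measure(im,c,T,k,z):
            if 100<m[0][0]<440 and 100<m[0][1]<280: print(n,k,z,m)
im=cv2.imread("pics/top0.png")
cv2.imwrite("pics/crop.png",np.hstack([cv2.resize(im[150:250,280:440],None,fx=2.4,fy=2.4),cv2.resize(im[130:230,120:280],None,fx=2.4,fy=2.4)]))
E
```

```text
top blue 0.063 ([359.9, 201.4], [519.9, -148.8], [33.4, 33.8])
top red 0.063 ([318.3, 209.4], [505.3, -75.7], [31.8, 33.6])
top yellow 0.063 ([217.8, 245.8], [440.6, 102.4], [101.5, 102.2])
top yellow 0.063 ([401.9, 192.8], [535.0, -223.1], [35.0, 35.6])
top yellow 0.063 ([174.5, 180.5], [557.4, 181.7], [74.9, 75.4])
top yellow 0.063 ([119.9, 126.9], [656.2, 284.3], [101.0, 101.5])
top yellow 0.012 ([217.8, 245.8], [438.0, 108.0], [108.4, 109.1])
top yellow 0.012 ([401.9, 192.8], [538.7, -239.5], [37.4, 38.0])
top yellow 0.012 ([174.5, 180.5], [562.6, 192.6], [80.0, 80.5])
top yellow 0.012 ([119.9, 126.9], [668.1, 302.2], [107.8, 108.3])
scene blue 0.063 ([172.9, 175.0], [525.3, -149.5], [32.5, 39.0])
scene yellow 0.063 ([136.8, 179.1], [538.8, -223.9], [33.2, 39.9])
scene yellow 0.012 ([136.8, 179.1], [464.1, -245.4], [36.3, 43.7])
```

View pics/crop.png

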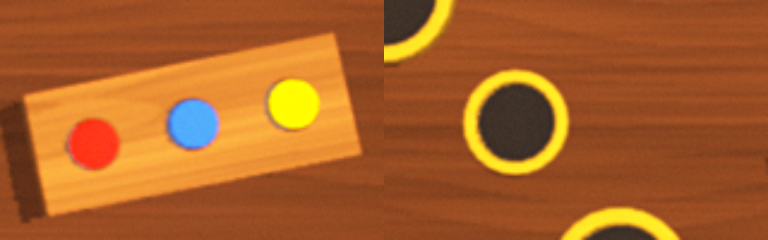

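The crop confirms the blue lid between red and yellow: row spacing is 75.2 mm and the row is turned about 11.4°. The small stand measures about 80 mm against 108 mm for the others. I'll move above the blue lid and refine with the wrist camera.

Run:
```python
from h import *
q0=bot.read_tool_rot(); print(R.from_quat([*q0[1:],q0[0]]).as_matrix().round(2).tolist())
phi=np.arctan2(29.7,147.4); 
for p in (phi,phi+np.pi): print(p,bot.solve_ik([.520,-.149,.17],tool_q(p)), bot.solve_ik([.5626,.1926,.17],tool_q(p)))
p=phi
bot.move_pose([.520,-.149,.18],tool_q(p)); 
bot.set_gripper(0.0)
c,T=cam_T("wrist"); im=bot.camera("wrist"); cv2.imwrite("pics/w1.png",im[:,:,::-1])
for k,z in [("blue",.063),("red",.063),("yellow",.063)]: print(k,measure(im,c,T,k,z,200))
print(bot.search_frame("wrist","pot_blue"), bot.read_position(),bot.read_clock())
```

```text
[[0.41, -0.0, 0.91], [-0.91, 0.0, 0.41], [-0.0, -1.0, 0.0]]
0.19883027909501724 [-0.41554779  0.35873455 -0.31108388  0.9009779   0.          0.95641826] [ 0.20574614  0.45295217 -0.16383267  0.95401149  0.          1.57771218]
3.3404229326848105 [-0.41554779  0.35873455 -0.31108388  0.9009779   0.         -2.18517439] [ 0.20574614  0.45295217 -0.16383267  0.95401149  0.         -1.56388047]
blue [([258.2, 183.8], [520.1, -149.3], [34.0, 34.3])]
red []
yellow []
[{'bbox': [240.2, 163.1, 39.0, 40.3], 'confidence': 0.7}] [ 0.52002441 -0.14895314  0.18001763] 3.0667
```

View pics/w1.png

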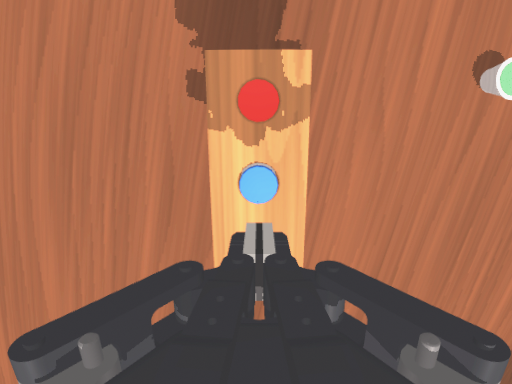

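The wrist image shows the blue lid at (258,184), centred in the row. It agrees with the top view to 0.5 mm, at (520.1, −149.3) mm. Now I'll press.

Run:
```python
from h import *
x,y=.5201,-.1493
bot.move_linear([x,y,.075],speed=.12)
print(bot.move_linear([x,y,.0585],speed=.015,until_force=15), bot.read_position(),bot.read_ft_force())
bot.wait(.15); print(bot.read_position(),bot.read_ft_force())
bot.move_linear([x,y,.18],speed=.05)
bot.wait(.5)
c,T=cam_T("wrist"); im=bot.camera("wrist"); cv2.imwrite("pics/w2.png",im[:,:,::-1])
for z in (.063,.089): print(z,measure(im,c,T,"blue",z,200))
print(bot.read_clock())
```

```text
False [ 0.52007742 -0.14931039  0.05860427] [-1.36031591 -0.47458036  2.66272805]
[ 0.52009787 -0.14930772  0.0585804 ] [-1.2264309   0.32092848  4.27492839]
0.063 [([258.4, 191.2], [521.3, -156.4], [37.0, 38.4])]
0.089 [([258.4, 191.2], [519.9, -149.2], [33.3, 34.6])]
8.625
```

View pics/w2.png

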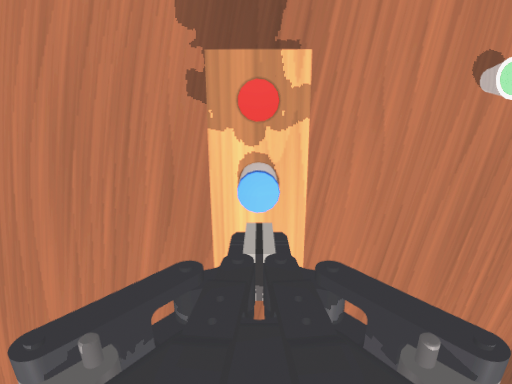

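The blue pot has sprung up: the lid measured at z = 89 mm keeps the same xy and the right size. Next is the grasp across the row, then the lift, then a look at the stand from the wrist camera on the way.

Run:
```python
from h import *
x,y=.5200,-.1493
phi=np.arctan2(29.7,147.4)
bot.set_gripper(1.0)
bot.move_linear([x,y,.057],speed=.1)
print(bot.read_ft_force())
bot.set_gripper(0.0,grasp_force=30)
print(bot.read_gripper_width(),bot.read_ft_force())
bot.move_linear([x,y,.10],speed=.04); print(bot.read_ft_force())
bot.move_linear([x,y,.17],speed=.1); print(bot.read_gripper_width())
bot.move_pose([.5626,.13,.20],tool_q(phi))
c,T=cam_T("wrist"); im=bot.camera("wrist"); cv2.imwrite("pics/w3.png",im[:,:,::-1])
for k,z in (("yellow",.012),("black",.006)): print(k,measure(im,c,T,k,z,200))
print([(d["bbox"],d["confidence"]) for d in bot.search_frame("wrist","stand")],bot.read_gripper_width(),bot.read_clock())
```

```text
[0.31428052 0.35789435 0.32041849]
0.41209038891386524 [-0.30494894 -0.69180345  1.42616803]
[-0.12963682 -0.63223995 -1.09376352]
0.4110839785492958
yellow []
black [([299.5, 259.7], [636.4, 21.9], [14.7, 88.6]), ([218.0, 258.9], [539.1, -1.7], [16.4, 94.5])]
[([335.4, 0.0, 106.6, 86.0], 0.8), ([233.7, 75.0, 74.2, 76.6], 0.79), ([101.6, 114.1, 99.4, 98.8], 0.77)] 0.40591011825290363 14.575
```

View pics/w3.png

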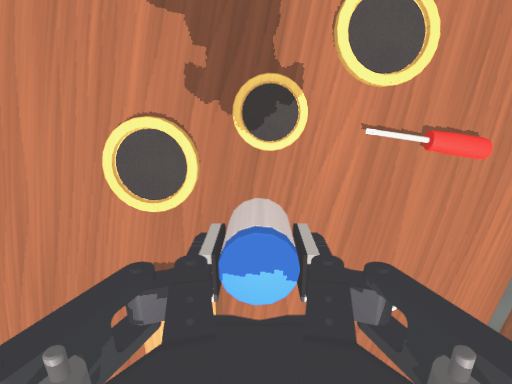

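The pot is held upright, with its lid at (259,265), and the small stand is at (271,113). I'll compute the stand centre and check whether the pot slipped in the grip.

Run:
```python
from h import *
c,T=cam_T("wrist"); im=bot.camera("wrist")
for uv in ((270.8,113.3),): print(pix2w(c,T,uv,.012))
for ed in ((233.7,113),(307.9,113),(270,75),(270,151.6)): print(pix2w(c,T,ed,.012)[:2])
for z in (.222,.227,.232,.237): print(z,measure(im,c,T,"blue",z,200))
print(bot.read_position(),bot.read_gripper_width())
c,T=cam_T("top"); im=bot.camera("top"); cv2.imwrite("pics/t3.png",im[:,:,::-1])
for k,z in [("red",.063),("yellow",.063)]:
  print([m for m in measure(im,c,T,k,z) if 290<m[0][0]<430 and m[0][1]<230 and m[0][1]>170])
```

```text
[0.56389109 0.19214952 0.012     ]
[0.52368449 0.18450173]
[0.60400897 0.20063271]
[0.55482905 0.23140022]
[0.57170135 0.15040966]
0.222 [([258.4, 265.7], [564.0, 123.9], [37.8, 40.4])]
0.227 [([258.4, 265.7], [563.4, 126.8], [36.2, 38.7])]
0.232 [([258.4, 265.7], [562.9, 129.7], [34.6, 37.1])]
0.237 [([258.4, 265.7], [562.3, 132.5], [33.1, 35.4])]
[0.56269099 0.12845785 0.19975555] 0.4117180031941475
[([318.5, 209.5], [505.3, -75.5], [31.7, 33.0])]
[([401.9, 192.8], [535.0, -223.2], [35.1, 35.5])]
```

No slip: the lid is about 32 mm above the TCP, and the stand measures 82 mm across. Red and yellow have not moved. Now I'll place the pot.

Run:
```python
from h import *
x,y=.5633,.1923
bot.move_linear([x,y,.15],speed=.1)
bot.move_linear([x,y,.035],speed=.08)
bot.wait(.2); f0=bot.read_ft_force()
print(bot.move_linear([x,y,.019],speed=.012,until_force=3), bot.read_position(), f0,bot.read_ft_force())
print(bot.read_gripper_width(),bot.read_clock())
```

```text
True [0.5632087  0.19227698 0.02440482] [ 0.73028805  0.10463669 -1.12672494] [-0.81543032  0.59518037  5.37172874]
0.4129908089106469 18.2833
```

Contact came at TCP z = 24.4 mm, where 24 mm was expected, so the pot is on the stand floor. Releasing.

Run:
```python
from h import *
x,y,z=bot.read_position()
bot.set_gripper(0.6); bot.wait(.2); bot.set_gripper(1.0)
bot.move_linear([x,y,.12],speed=.06)
bot.move_linear([x,y-.07,.20],speed=.15)
bot.wait(.3)
for n in ("wrist",):
    c,T=cam_T(n); im=bot.camera(n); cv2.imwrite("pics/w4.png",im[:,:,::-1])
    print(n,measure(im,c,T,"blue",.056,30)); print([(d["bbox"],d["confidence"]) for d in bot.search_frame("wrist","stand")])
c=bot.calibration("scene");im=bot.camera("scene");cv2.imwrite("pics/s4.png",im[:,:,::-1])
bot.move_linear([.45,-.05,.25],speed=.2)
c,T=cam_T("top"); im=bot.camera("top"); cv2.imwrite("pics/t4.png",im[:,:,::-1])
print(measure(im,c,T,"blue",.056,30),[measure(im,c,T,k,.063) for k in ("red","yellow")]); print(bot.read_clock(),bot.read_ft_force())
a=cv2.imread("pics/w4.png");b=cv2.imread("pics/t4.png");s=cv2.imread("pics/s4.png")
cv2.imwrite("pics/j4.png",np.hstack([cv2.resize(v,(400,300)) for v in (a,s)]))
```

```text
wrist [([274.1, 108.2], [563.7, 191.5], [34.7, 35.1])]
[([100.7, 111.1, 103.9, 95.4], 0.96), ([229.9, 67.3, 81.9, 76.7], 0.85), ([339.1, 0.0, 104.4, 81.5], 0.8)]
[([170.1, 177.2], [563.7, 191.4], [34.1, 36.2])] [[([170.4, 68.3], [766.0, 192.7], [24.5, 85.8])], [([207.8, 227.8], [457.5, 111.8], [58.8, 82.3]), ([34.0, 212.3], [499.5, 440.5], [24.6, 25.2]), ([174.5, 180.5], [557.3, 181.6], [75.5, 76.1]), ([119.7, 126.7], [656.4, 284.5], [102.2, 103.0]), ([50.0, 82.9], [740.1, 418.9], [19.0, 19.8])]]
23.55 [ 0.01132663  0.70385229 -0.00677154]
```

View pics/j4.png

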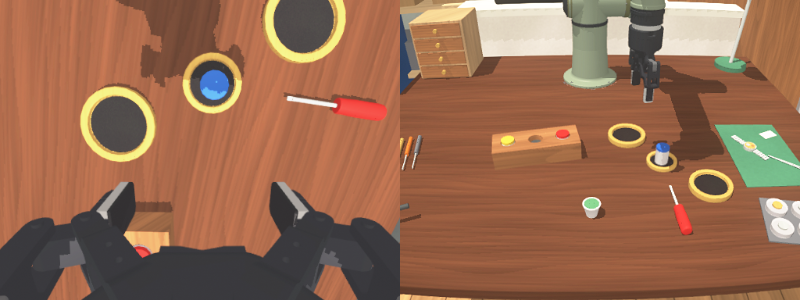

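View pics/t4.png

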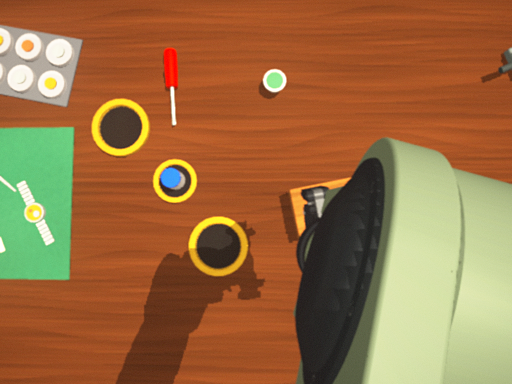

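The pot stands upright in the small stand. In the wrist and top views its lid is at (563.7, 191.5) mm for z = 56 mm, about 1 mm from the stand centre. The scene picture shows red and yellow still low in the block, and the arm is clear. Handing in.

Run:
```python
from cell import bot
bot.close_job(); print(bot.read_clock())
```

```text
the job is handed in; nothing more can be done
the job is handed in; nothing more can be done
```

I handed in the job at about 23.6 s. The blue-lidded pot is standing upright and released inside the rim of the smallest brass stand. I pressed it to about 58.6 mm lid height and backed off. It sprang up by itself to 89 mm, then I gripped it across the row, lifted it out and lowered it until it touched the stand floor.

- **Placement:** after release, the wrist and top cameras put the lid at (563.7, 191.5) mm. That is within 1–2 mm of the measured stand centre and fits an upright pot at that height.
- **Red and yellow pots:** measured from above with the blue pot already lifted, both were within 0.2 mm of where they started. In the last top picture the arm hid the block, so I could only check them by eye in the scene picture, where both sat low in their wells.
- **Camera disagreement:** early on the scene camera put the blue lid about 5 mm further out in x than the top and wrist cameras. I went with the latter two, which agreed to within 0.5 mm.

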